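Stack the mixing pots on the coaster

TASK

Tidy away the painter's mixing pots: on the round cork coaster (not the square mat) build one upright stack, one piece at a time from the bottom up: the large pot in the middle of the coaster, the medium pot seated in its mouth, the small pot seated in that, and the wooden lid on top. Set each piece down without dropping it or tipping it over, and leave the paint tube, the ink bottle and the brush lying among them where they are.

Things in the scene. Friction and masses are not known exactly. Their poses are not given: they have to be found in the camera images.
- large_pot_center (a point): centre (half-way up, z up) of the large white ceramic pot: round, open, 66 mm across, 54 mm tall; lowest 6 mm is a tapered foot 47 to 41 mm across, the 48 mm above are full width; mouth 47 mm, flat rim. 0.24 kg. Standing on the coaster its centre is 27 mm above the coaster's top.
- medium_pot_center (a point): centre (half-way up, z up) of the medium white ceramic pot: round, open, 57 mm across, 54 mm tall; lowest 6 mm is a tapered foot 39 to 33 mm across, the 48 mm above are full width; mouth 39 mm, flat rim. 0.18 kg. Seated, foot in the mouth below (4 mm play) and shoulder on that rim, its centre is 48 mm above the lower pot's centre. Fingertips 8 mm or more above its underside clear the pot below.
- small_pot_center (a point): centre (half-way up, z up) of the small white ceramic pot: round, open, 48 mm across, 54 mm tall; lowest 6 mm is a tapered foot 31 to 25 mm across, the 48 mm above are full width; mouth 31 mm, flat rim. 0.13 kg. Seated, foot in the mouth below (4 mm play) and shoulder on that rim, its centre is 48 mm above the lower pot's centre. Fingertips 8 mm or more above its underside clear the pot below.
- lid_grip (a point): point on the knob of the upright wooden lid, on its axis (z up), 36 mm above the underside. From below: tapered plug 6 mm high, 17 to 23 mm across; plate 42 mm across, 8 mm thick; round knob 26 mm across, 36 mm tall (point 14 mm below its top). 0.05 kg. Seated, plug in the small pot's mouth (4 mm play) and plate on the rim, this point is 57 mm above the small pot's centre.
- coaster_top (a point): centre of the top face of the round cork coaster, a fixed disc 96 mm across and 10 mm thick on the table; z is up. The stack is built here.
- mat_top (a point): centre of the top face of a square cork mat, fixed, 90 x 90 mm and 10 mm thick, which is not to be used.
- tube_center (a point): middle of a white paint tube lying on the table, about 136 mm long (cap along its +x axis), 30 mm wide, 28 mm high; the point is 14 mm above the table. A bystander: leave it where it is.
- ink_center (a point): middle of a small turquoise ink bottle with a white nozzle, standing, 28 mm across and 62 mm tall; the point is 31 mm above its underside. A bystander: leave it where it is.
- brush_center (a point): point on the shank of a black-handled paint brush lying on the table, about 187 mm long (110 mm of handle towards -x, 77 mm to the bristle tip along +x), 12 mm wide, 8 mm high. A bystander: leave it where it is.
There are look-alikes about, which are no part of the job. Leave any black or blue look-alike of the part that bears small_pot_center alone.

How it is judged (in metres and radians):
On the way, in this order (a step that is already met when the one before it is completed fails the run):
1. the large pot stands on the round coaster, seated upright and released (horizontal distance between large_pot_center and coaster_top below 0.015 m and z of large_pot_center in the frame of coaster_top between 0.023 and 0.031 m and angle between large_pot_center's own z axis and vertical below 0.08 rad and contact force between the fingers and large_pot below 0.1 N), for 0.2 s.
2. the medium pot sits in the large pot, seated upright and released (horizontal distance between medium_pot_center and large_pot_center below 0.009 m and z of medium_pot_center in the frame of large_pot_center between 0.044 and 0.052 m and angle between medium_pot_center's own z axis and vertical below 0.08 rad and contact force between the fingers and medium_pot below 0.1 N), for 0.2 s.
3. the small pot sits in the medium pot, seated upright and released (horizontal distance between small_pot_center and medium_pot_center below 0.009 m and z of small_pot_center in the frame of medium_pot_center between 0.044 and 0.052 m and angle between small_pot_center's own z axis and vertical below 0.08 rad and contact force between the fingers and small_pot below 0.1 N), for 0.2 s.
4. the lid sits in the small pot, seated upright and released (horizontal distance between lid_grip and small_pot_center below 0.009 m and z of lid_grip in the frame of small_pot_center between 0.053 and 0.061 m and angle between lid_grip's own z axis and vertical below 0.08 rad and contact force between the fingers and lid below 0.1 N), for 0.2 s.
At the end, for the whole second after the job is handed in: The large pot stands on the round coaster within 15 mm of its centre; medium pot, small pot and lid are each fully seated in the piece below (height within 4 mm, centres within 9 mm); all upright within 0.08 rad, released and at rest (all of step 1 and all of step 2 and all of step 3 and all of step 4 and linear speed of each of large_pot, medium_pot, small_pot, lid below 0.02 m/s and angular speed of each of large_pot, medium_pot, small_pot, lid below 0.2 rad/s); the robot touches nothing.
It fails at once if a pot or the lid is dropped (falls free of the fingers faster than 0.7 m/s, a fall of about 25 mm) ((linear speed of large_pot above 0.7 m/s and contact force between the fingers and large_pot below 0.05 N) or (linear speed of medium_pot above 0.7 m/s and contact force between the fingers and medium_pot below 0.05 N) or (linear speed of small_pot above 0.7 m/s and contact force between the fingers and small_pot below 0.05 N) or (linear speed of lid above 0.7 m/s and contact force between the fingers and lid below 0.05 N)).
It fails at once if a pot or the lid is tipped more than 0.7 rad (angle between any of large_pot_center, medium_pot_center, small_pot_center, lid_grip's own z axis and vertical above 0.7 rad).
It fails at once if the paint tube is moved more than 30 mm (distance of tube_center from where it was at the start of the episode above 0.03 m).
It fails at once if the ink bottle is moved more than 30 mm (distance of ink_center from where it was at the start of the episode above 0.03 m).
It fails at once if the brush is moved more than 30 mm (distance of brush_center from where it was at the start of the episode above 0.03 m).
It also fails if it takes over 115 s, if anything falls off the work surface, if the arm or the gripper's body presses on something with over 40 N, if the wrist force passes 120 N, or if a joint passes its speed limit or range.

ROBOT

A 6-joint arm with a two-finger parallel gripper is mounted at the origin on the work surface. World frame = base frame: x ahead of the robot, y to its left, z up, the work surface at z = 0. Lengths are in m, angles in degrees, forces in N, time in s.
With the tool pointing down it reaches from about 0.325 to 0.9 m from the base axis. Payload 3.5 kg.
Tool frame: the origin (TCP) lies between the finger pads; the fingertips stand 19 mm ahead of it and the grasp point (between the pads) is the TCP; z points along the fingers, y is the line along which they close (so a half turn about z gives the same grasp; the last joint's range is limited). The gripper opens to 85 mm and grips with 20 to 120 N. Pads are 22 mm wide; open, the fingers measure 114 mm over their backs; the gripper's body (76 mm by 85 mm) begins 54 mm behind the grasp point. The pads swing forward as they close: fully open they stand 13 mm farther back than shut.
Start: joints at [66.326, 15.837, -1.513, 72.651, 0, 84.076], TCP at [0.191, 0.595, 0.25] pointing down, gripper open.
Joint ranges: [-178.77, 178.77], [-48.84, 107.48], [-61.69, 71.31], [-111.58, 123.2], [-90, 87.43], [-180, 180]. Speed limits (degrees/s): [147.25, 147.25, 180, 180, 180, 180].

INTERFACE

Orientations are given as [roll, pitch, yaw] about the fixed x, y, z axes, in that order (R = Rz(yaw) Ry(pitch) Rx(roll)).
In Python, from rig import ctrl gives the robot as it stands.
- The arm moves only by the tool step_arm, never from a script. Its argument "targets" is one flat list of numbers, 7 for each row, row after row: the shift along the world's x, y, z in m, then the turn, a rotation vector about the world's x, y, z in rad, then the opening, from 0 (shut) to 1 (fully open). In form: [tx, ty, tz, wx, wy, wz, grip, tx, ty, tz, wx, wy, wz, grip, ...]. A call has 1 to 10 rows; each row shifts and turns the commanded pose from where the row before left it; what a row does not reach is not made up. A row lasts 1/8 s, in which the tool goes at most 62.5 mm and 10.7 degrees, less where a joint would pass 70% of its speed; a pose out of reach is approached as far as the arm can. A call with a gripper value outside its range is refused whole. The fingers move at their own pace and stop on an object; "squeeze" is the grip in N (left out, the last holds). Time passes only in rows, so rows that do not move let the fingers close. It gives the time, the measured TCP pose, the force, the opening and the grip force at its end, in the units of the state.
- ctrl.state(): the state, without advancing time (a new reading comes with each control period).
- ctrl.camera(name): name is "side" or "top"; returns (picture, depth): 480x640x3 uint8, blue, green, red; 480x640 float32, m along the optical axis (not along the pixel's ray), 0 where there is no reading.
- ctrl.camera_params(name): a dict with "intrinsics" (3x3 intrinsics, pixels), "eye" and "rotation" of the camera in the world. Camera axes: x right, y down, z forward; pixel columns grow to the right and rows downward; lengths in m; the calibration is good to about 2 mm. A picture is of the moment at which its call begins. camera_params takes no time and is no camera call.
- ctrl.sign_off(): hands the job in; it is judged then, once.
The state is a dict: "t": time; "joint_positions": joint angles; "dq": joint speeds; "tau": joint torques, N m; "position": TCP position; "tool_rot": TCP orientation; "ft_force": force on the tool from outside, world axes, zero at the start; "torque": the same for the moment, N m; "grip_width": finger opening in m; "finger_force": force on a finger pad.
Only numpy, scipy, OpenCV 4.12 (cv2) and the standard library are available. Lean on these libraries where they do the work, as an engineer would, in place of code of your own. Each camera call takes 0.05 s, during which the arm holds its last target. There are 200 camera calls.

## Working session

There is one attempt and no reset: what is moved stays moved. The work goes in short steps, Python scripts to look and compute and a tool call to move; the robot and the scene stay as the last step left them, time stands still between calls to the robot, and variables do not carry over. Pictures are saved under pics/ and viewed, at most 14 in all, crops included, and the job is handed in when it is done.

Besides the shell and the picture viewer there is one more tool, called after ">>>" as a command line: name --argument value ..., lists and objects as JSON in quotes. step_arm: Moves the arm, as the interface text tells. Its arguments: {"type":"object","properties":{"targets":{"type":"array"},"squeeze":{"type":"number"}},"required":["targets"]}

```bash
mkdir -p pics; cat > h.py <<'E'
import numpy as np, cv2
from rig import ctrl
def look(name):
    im,d=ctrl.camera(name); p=ctrl.camera_params(name)
    K=np.array(p["intrinsics"]);R=np.array(p["rotation"]);e=np.array(p["eye"])
    v,u=np.mgrid[0:480,0:640]
    c=np.stack([(u-K[0,2])/K[0,0]*d,(v-K[1,2])/K[1,1]*d,d],-1)
    W=c@R.T+e; W[d==0]=np.nan
    return im,d,W
E
python3 - <<'E'
from h import *
for n in("top","side"):
    im,d,W=look(n); cv2.imwrite(f"pics/{n}0.png",im); np.save(f"{n}0.npy",W)
    p=ctrl.camera_params(n); print(n,p)
print(ctrl.state())
E
```

```text
Traceback (most recent call last):
  File "h.py", line 8, in look
    W=c@R.T+e; W[d==0]=np.nan
      ~~~~~^~
ValueError: operands could not be broadcast together with shapes (480,640) (3,)
```

```bash
python3 - <<'E'
from rig import ctrl
for n in("top","side"): print(ctrl.camera_params(n))
print(ctrl.state())
E
```

```text
{'intrinsics': array([[511.49578297,   0.        , 317.63419864],
       [  0.        , 511.49578297, 233.70235641],
       [  0.        ,   0.        ,   1.        ]]), 'eye': array([ 0.41061633, -0.01138402,  1.11376794]), 'rotation': array([-171.94410072,   -1.3025958 ,  -91.66235843])}
{'intrinsics': array([[521.97092592,   0.        , 316.04628138],
       [  0.        , 521.97092592, 232.45973378],
       [  0.        ,   0.        ,   1.        ]]), 'eye': array([ 0.44173002, -0.6930843 ,  0.64306248]), 'rotation': array([-130.68079569,   -0.58723313,   -9.76061454])}
{'t': 0.05, 'joint_positions': array([ 6.63242642e+01,  1.58783961e+01, -1.59954946e+00,  7.26515433e+01,
        5.57804583e-04,  8.40735500e+01]), 'dq': array([-0.0938346 ,  0.03342776, -0.00208114,  0.02311347,  0.01940169,
       -0.02071843]), 'tau': array([ 4.05058636e-04, -4.47059512e+01,  2.96391588e+01,  9.14199336e-03,
       -5.07582320e-05, -2.51517932e-06]), 'position': array([0.19025592, 0.59454445, 0.24914414]), 'tool_rot': array([-1.79871261e+02, -1.39247624e-02,  1.62250698e+02]), 'ft_force': array([ 0.42859095, -0.64471211,  0.78169066]), 'torque': array([-0.00990198,  0.02329004, -0.01970053]), 'finger_force': 0.0, 'grip_width': 0.08524173689428467}
```

```bash
sed -i 's/R=np.array(p\["rotation"\])/R=Rot.from_euler("xyz",p["rotation"],degrees=True).as_matrix()/; 1a from scipy.spatial.transform import Rotation as Rot' h.py
python3 - <<'E'
from h import *
for n in("top","side"):
    im,d,W=look(n); cv2.imwrite(f"pics/{n}0.png",im); np.save(f"{n}0.npy",W)
    print(n,[np.nanpercentile(W[...,2],q).round(4) for q in(5,25,50,75,95)])
E
```

```text
top [np.float64(-0.5793), np.float64(-0.0017), np.float64(0.0007), np.float64(0.0033), np.float64(0.0316)]
side [np.float64(-0.3051), np.float64(-0.0024), np.float64(-0.0005), np.float64(0.002), np.float64(0.0871)]
```

View pics/top0.png

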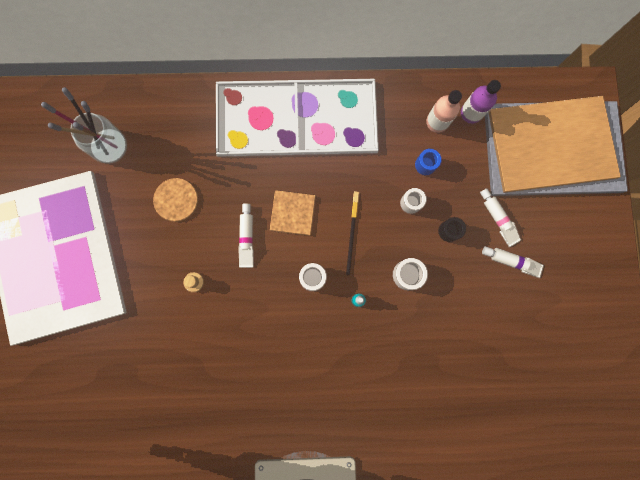

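View pics/side0.png

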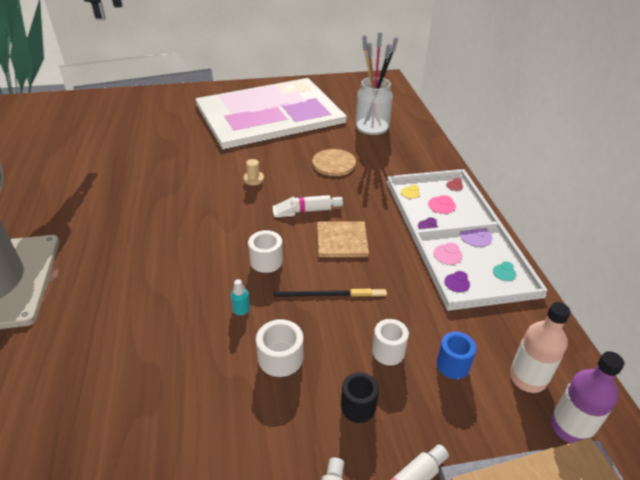

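```bash
cat >> h.py <<'E'
def blob(W,u,v,r,z0,z1):
    """points of a patch about pixel (u,v) with z in z0..z1: centre of min circle, radius, median z"""
    P=W[v-r:v+r+1,u-r:u+r+1].reshape(-1,3); P=P[(P[:,2]>z0)&(P[:,2]<z1)]
    if len(P)<5: return None
    (x,y),R=cv2.minEnclosingCircle(P[:,:2].astype(np.float32))
    return np.round([x,y,R,*P.mean(0),len(P)],4)
E
python3 - <<'E'
from h import *
W=np.load("top0.npy"); S=np.load("side0.npy")
im=cv2.imread("pics/top0.png")
for n,u,v,r,a,b in [("large",410,275,22,.045,.065),("med",312,277,20,.045,.065),("small",413,201,17,.045,.065),("black",452,229,17,.04,.065),("blue",428,162,17,.04,.065),("lidknob",193,282,16,.038,.07),("lidplate",193,282,16,.007,.03),("coaster",175,200,28,.006,.015),("mat",293,213,30,.006,.015),("ink",358,300,10,.03,.08),("tube",246,235,36,.012,.04)]:
    print(n,blob(W,u,v,r,a,b))
for n,p in [("brush b",(356,193)),("brush e",(349,273)),("base",(305,465)),("shadow",(180,455)),("corner",(60,340))]: print(n,W[p[1],p[0]])
for n,u,v,r,a,b in [("large",280,340,26,.045,.065),("med",265,245,20,.045,.065),("small",390,332,19,.045,.065),("coaster",334,162,24,.006,.015),("lid",253,165,12,.035,.07)]:print("S",n,blob(S,u,v,r,a,b))
c=cv2.resize(im[150:310,280:480],None,fx=4,fy=4)[:600]; d=cv2.resize(im[160:310,140:260],None,fx=4,fy=4)
cv2.imwrite("pics/crop0.png",c)
E
```

```text
large [ 4.724e-01 -2.318e-01  3.340e-02  4.721e-01 -2.315e-01  5.390e-02
  4.210e+02]
med [ 4.716e-01 -2.610e-02  2.830e-02  4.720e-01 -2.610e-02  5.430e-02
  3.170e+02]
small [ 6.303e-01 -2.481e-01  2.430e-02  6.298e-01 -2.471e-01  5.320e-02
  2.580e+02]
black [ 5.658e-01 -3.283e-01  2.420e-02  5.647e-01 -3.272e-01  5.250e-02
  2.990e+02]
blue [ 7.158e-01 -2.856e-01  2.450e-02  7.150e-01 -2.842e-01  5.210e-02
  2.880e+02]
lidknob [4.695e-01 2.278e-01 1.300e-02 4.694e-01 2.268e-01 4.920e-02 1.330e+02]
lidplate [4.754e-01 2.374e-01 3.180e-02 4.683e-01 2.221e-01 1.520e-02 1.690e+02]
coaster [6.614e-01 2.571e-01 6.340e-02 6.505e-01 2.692e-01 1.020e-02 1.442e+03]
mat [6.071e-01 1.200e-02 6.980e-02 6.148e-01 1.360e-02 1.030e-02 1.614e+03]
ink [ 4.212e-01 -1.224e-01  1.400e-02  4.211e-01 -1.214e-01  4.460e-02
  1.390e+02]
tube [5.751e-01 8.130e-02 8.300e-02 5.738e-01 1.073e-01 2.210e-02 7.610e+02]
brush b [ 0.65496111 -0.12851673  0.00861693]
brush e [ 0.47883099 -0.10648366  0.00727576]
base [ 0.08886884 -0.00126612  0.01095651]
shadow [ 1.14354424e-01  2.55755407e-01 -1.99369701e-04]
corner [0.35503995 0.50721374 0.00529021]
S large [ 4.749e-01 -2.322e-01  3.460e-02  4.749e-01 -2.356e-01  5.210e-02
  9.180e+02]
S med [ 4.745e-01 -2.660e-02  2.960e-02  4.744e-01 -2.930e-02  5.160e-02
  4.810e+02]
S small [ 6.329e-01 -2.487e-01  2.450e-02  6.325e-01 -2.504e-01  5.210e-02
  5.850e+02]
S coaster [6.549e-01 2.676e-01 5.050e-02 6.538e-01 2.660e-01 9.400e-03 8.340e+02]
S lid [4.734e-01 2.275e-01 1.510e-02 4.724e-01 2.225e-01 4.530e-02 1.300e+02]
```

View pics/crop0.png

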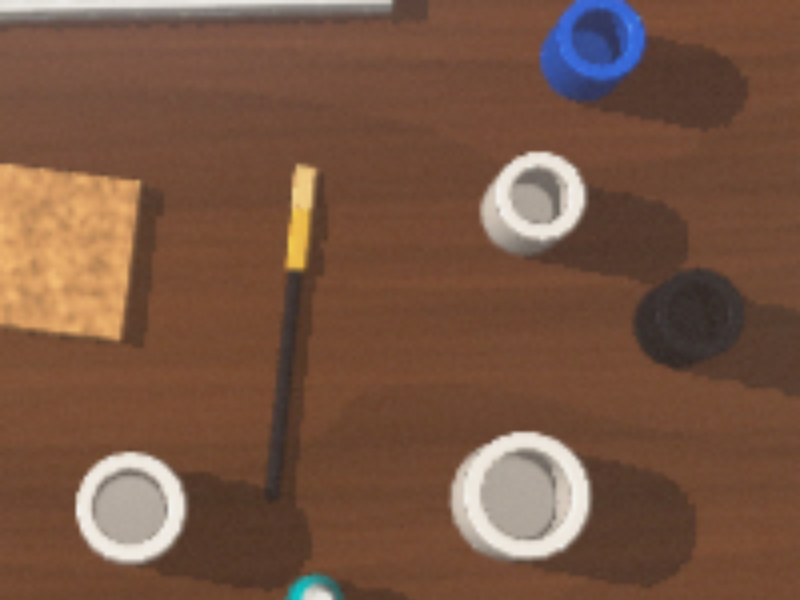

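>>> step_arm --targets '[0.028,-0.04,0,0,0,0.054,1,0.028,-0.045,0,0,0,0.054,1,0.028,-0.045,0,0,0,0.054,1,0.028,-0.045,0,0,0,0.054,1,0.028,-0.045,0,0,0,0.054,1,0.028,-0.045,0,0,0,0.054,1,0.028,-0.045,0,0,0,0.054,1,0.028,-0.045,0,0,0,0.054,1,0.028,-0.045,0,0,0,0.054,1,0.028,-0.045,0,0,0,0.054,1]' --squeeze 40

```text
t: 1.4
position: [0.4711, 0.1486, 0.2502]
tool_rot: [180.0, 0.0, -166.7]
ft_force: [0.8, 0.2, -0.3]
grip_width: 0.0853
finger_force: 0.0
```

>>> step_arm --targets '[0,-0.045,-0.01,0,0,0,1,0,-0.045,-0.01,0,0,0,1,0,-0.045,-0.01,0,0,0,1,0,-0.045,-0.01,0,0,0,1,0,-0.045,-0.01,0,0,0,1,0,-0.045,-0.01,0,0,0,1,0,-0.045,-0.01,0,0,0,1,0,-0.045,-0.01,0,0,0,1,0,0,0,0,0,0,1,0,0,0,0,0,0,1]'

```text
t: 2.65
position: [0.4701, -0.2093, 0.17]
tool_rot: [179.9, -0.0, -166.8]
ft_force: [-0.3, 0.3, 0.7]
grip_width: 0.0855
finger_force: 0.0
```

>>> step_arm --targets '[0.003,-0.022,-0.03,0,0,0,1,0,0,-0.03,0,0,0,1,0,0,-0.01,0,0,0,1,0,0,0,0,0,0,1]'

```text
t: 3.15
position: [0.4732, -0.2305, 0.1001]
tool_rot: [179.9, -0.1, -166.7]
ft_force: [1.2, 0.6, -0.1]
grip_width: 0.0853
finger_force: 0.0
```

```bash
python3 - <<'E'
from h import *
im,d,W=look("side"); print(ctrl.state()["position"])
a=cv2.resize(im[200:400,180:420],None,fx=2.5,fy=2.5)
im,d,W=look("top"); b=cv2.resize(im[180:360,330:480],None,fx=2,fy=2)
c=np.zeros((500,800,3),np.uint8); c[:500,:500]=a[:500,:500]; c[:360,500:800]=b
cv2.imwrite("pics/al.png",c)
E
```

```text
[ 0.4739181  -0.23114662  0.1009464 ]
```

View pics/al.png

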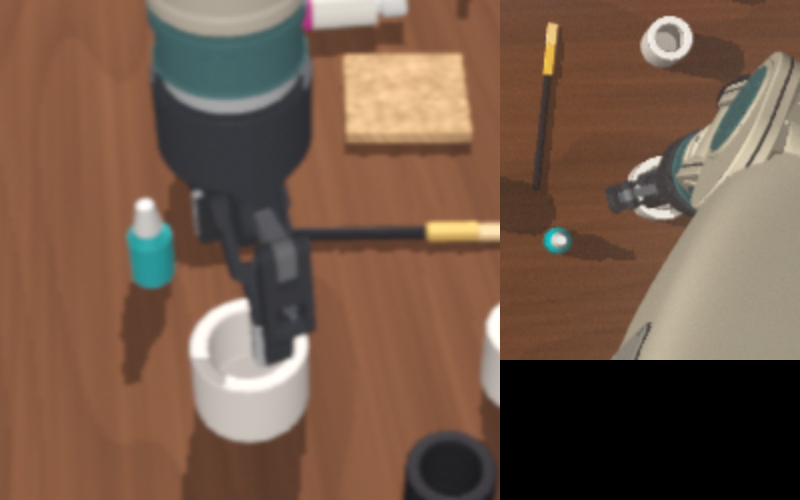

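>>> step_arm --targets '[0,-0.001,-0.02,0,0,0,1,0,0,-0.02,0,0,0,1,0,0,-0.02,0,0,0,1,0,0,-0.01,0,0,0,1,0,0,0,0,0,0,1]'

```text
t: 3.88
position: [0.4737, -0.2327, 0.0305]
tool_rot: [180.0, -0.0, -166.8]
ft_force: [0.2, -0.6, -0.5]
grip_width: 0.0855
finger_force: 0.0
```

>>> step_arm --targets '[0,0,0,0,0,0,0.6,0,0,0,0,0,0,0.6,0,0,0,0,0,0,0.5,0,0,0,0,0,0,0.5,0,0,0,0,0,0,0.5,0,0,0,0,0,0,0.5]'

```text
t: 4.62
position: [0.4745, -0.2331, 0.0319]
tool_rot: [-179.9, 0.1, -166.8]
ft_force: [-1.8, 1.8, 5.6]
grip_width: 0.0652
finger_force: 44.1
```

>>> step_arm --targets '[0,0,0.01,0,0,0,0.5,0,0,0.03,0,0,0,0.5,0,0,0.03,0,0,0,0.5,0,0.01,0.03,0,0,0,0.5,0.02,0.04,0,0,0,0,0.5,0.02,0.05,0,0,0,0,0.5,0.02,0.05,0,0,0,0,0.5,0.02,0.05,0,0,0,0,0.5,0.02,0.05,0,0,0,0,0.5,0.02,0.05,0,0,0,0,0.5]'

```text
t: 5.88
position: [0.594, 0.0689, 0.1308]
tool_rot: [-180.0, 0.0, -166.8]
ft_force: [0.7, -0.4, -1.5]
grip_width: 0.0651
finger_force: 45.3
```

>>> step_arm --targets '[0.02,0.05,0,0,0,0,0.5,0.02,0.05,0,0,0,0,0.5,0.02,0.05,0,0,0,0,0.5,0,0.03,0,0,0,0,0.5,0,0.02,0,0,0,0,0.5,0,0,0,0,0,0,0.5,0,0,0,0,0,0,0.5]'

```text
t: 6.75
position: [0.6533, 0.2661, 0.1303]
tool_rot: [-180.0, -0.0, -166.9]
ft_force: [0.2, -0.6, -1.5]
grip_width: 0.065
finger_force: 45.3
```

>>> step_arm --targets '[0,0.001,-0.03,0,0,0,0.5,0,0,-0.03,0,0,0,0.5,0,0,-0.02,0,0,0,0.5,0,0,-0.006,0,0,0,0.5,0,0,-0.002,0,0,0,0.5,0,0,0,0,0,0,0.5]'

```text
t: 7.5
position: [0.6545, 0.2684, 0.0435]
tool_rot: [180.0, 0.1, -166.8]
ft_force: [0.2, -0.6, -1.8]
grip_width: 0.0649
finger_force: 45.3
```

```bash
python3 - <<'E'
from h import *
im,d,W=look("side"); print(ctrl.state()["position"],ctrl.state()["ft_force"])
cv2.imwrite("pics/pl.png",cv2.resize(im[90:230,240:440],None,fx=4,fy=4))
E
```

```text
[0.6545818  0.26854309 0.04366953] [ 0.32370126  0.49215612 -2.06447225]
```

View pics/pl.png

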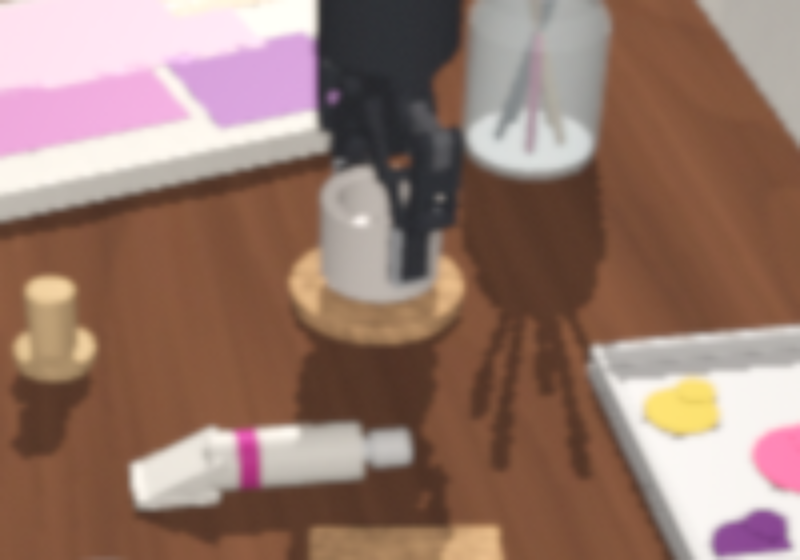

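>>> step_arm --targets '[0,0,-0.002,0,0,0,0.5,0,0,-0.001,0,0,0,0.5,0,0,0,0,0,0,0.5]'

```text
t: 7.92
position: [0.6546, 0.2687, 0.042]
tool_rot: [-180.0, 0.2, -166.8]
ft_force: [-2.3, -0.6, 6.1]
grip_width: 0.0649
finger_force: 46.1
```

>>> step_arm --targets '[0,0,0,0,0,0,0.85,0,0,0,0,0,0,1,0,0,0,0,0,0,1,0,0,0,0,0,0,1,0,0,0.01,0,0,0,1,0,0,0.02,0,0,0,1,0,0,0.04,0,0,0,1,0,0,0.04,0,0,0,1]'

```text
t: 8.93
position: [0.6539, 0.2683, 0.152]
tool_rot: [180.0, 0.1, -166.8]
ft_force: [0.8, 0.6, -0.1]
grip_width: 0.0855
finger_force: 0.0
```

>>> step_arm --targets '[-0.02,-0.03,0.02,0,0,0,1,-0.02,-0.03,0,0,0,0,1,-0.02,-0.03,0,0,0,0,1,-0.02,-0.03,0,0,0,0,1,-0.02,-0.03,0,0,0,0,1,-0.02,-0.03,0,0,0,0,1,-0.02,-0.03,0,0,0,0,1,-0.02,-0.03,0,0,0,0,1,-0.02,-0.03,0,0,0,0,1,0,-0.02,0,0,0,0,1]'

```text
t: 10.18
position: [0.4725, -0.0228, 0.171]
tool_rot: [-180.0, 0.1, -166.9]
ft_force: [-0.6, 0.0, 0.2]
grip_width: 0.0853
finger_force: 0.0
```

```bash
python3 - <<'E'
from h import *
im,d,W=look("top"); print(ctrl.state()["position"])
cv2.imwrite("pics/t1.png",im)
print("large",blob(W,178,196,30,.055,.075)); print("med",blob(W,312,277,20,.045,.065))
im,d,W=look("side"); print("S large",blob(W,334,145,26,.057,.075),blob(W,334,155,35,.006,.02))
E
```

```text
[ 0.47372474 -0.02455124  0.17121681]
large [6.521e-01 2.681e-01 3.410e-02 6.516e-01 2.676e-01 6.320e-02 4.430e+02]
med None
S large [6.550e-01 2.667e-01 3.490e-02 6.551e-01 2.645e-01 6.200e-02 3.010e+02] [6.620e-01 3.405e-01 1.221e-01 6.552e-01 3.212e-01 1.140e-02 7.870e+02]
```

>>> step_arm --targets '[0,-0.002,-0.04,0,0,0,1,0,0,-0.04,0,0,0,1,0,0,-0.02,0,0,0,1,0,0,-0.02,0,0,0,1,0,0,-0.02,0,0,0,1,0,0,0,0,0,0,1,0,0,0,0,0,0,1]'

```text
t: 11.15
position: [0.4746, -0.0235, 0.0304]
tool_rot: [-180.0, 0.1, -166.8]
ft_force: [-0.7, -0.8, 0.3]
grip_width: 0.0856
finger_force: 0.0
```

>>> step_arm --targets '[0,0,0,0,0,0,0.6,0,0,0,0,0,0,0.4,0,0,0,0,0,0,0.4,0,0,0,0,0,0,0.4,0,0,0,0,0,0,0.4,0,0,0,0,0,0,0.4,0,0,0,0,0,0,0.4]'

```text
t: 12.02
position: [0.4746, -0.0241, 0.0308]
tool_rot: [-179.9, 0.1, -166.8]
ft_force: [-0.5, -0.2, 6.6]
grip_width: 0.0557
finger_force: 41.7
```

>>> step_arm --targets '[0,0,0.01,0,0,0,0.4,0,0,0.03,0,0,0,0.4,0,0,0.04,0,0,0,0.4,0,0.012,0.04,0,0,0,0.4,0.03,0.04,0,0,0,0,0.4,0.03,0.05,0,0,0,0,0.4,0.03,0.05,0,0,0,0,0.4,0.03,0.05,0,0,0,0,0.4,0.03,0.04,0,0,0,0,0.4,0.02,0.03,0,0,0,0,0.4]'

```text
t: 13.28
position: [0.6444, 0.2503, 0.1495]
tool_rot: [180.0, 0.0, -166.7]
ft_force: [0.6, -0.1, -1.7]
grip_width: 0.0561
finger_force: 43.1
```

>>> step_arm --targets '[0.01,0.02,0,0,0,0,0.4,0,0,0,0,0,0,0.4,0,0,0,0,0,0,0.4]'

```text
t: 13.65
position: [0.6528, 0.2676, 0.1491]
tool_rot: [-180.0, -0.1, -166.8]
ft_force: [-0.2, 0.5, -2.0]
grip_width: 0.0559
finger_force: 43.1
```

```bash
python3 - <<'E'
from h import *
im,d,W=look("side"); print(ctrl.state()["position"])
cv2.imwrite("pics/pl2.png",cv2.resize(im[60:210,240:440],None,fx=4,fy=4))
np.save("s2.npy",W)
E
```

```text
[0.65276333 0.26730658 0.14920338]
```

View pics/pl2.png

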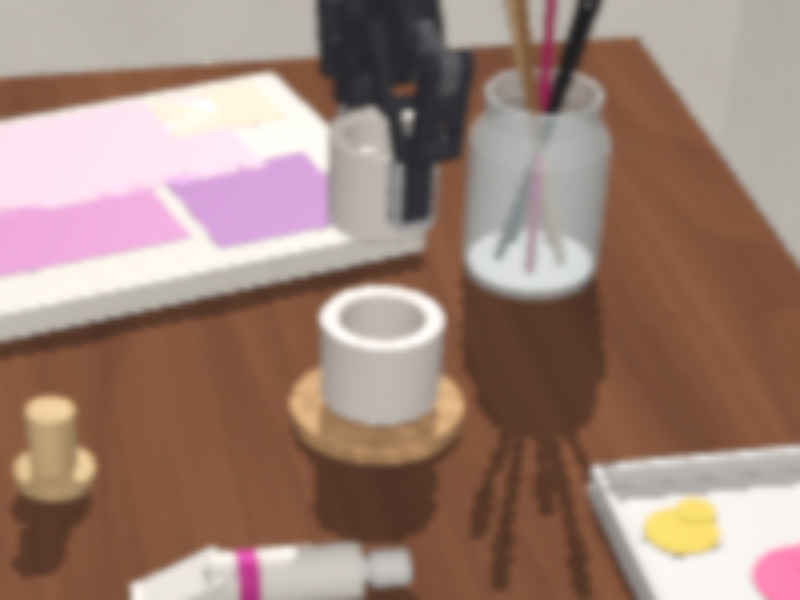

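>>> step_arm --targets '[0.001,0.001,-0.03,0,0,0,0.4,0,0,-0.02,0,0,0,0.4,0,0,-0.004,0,0,0,0.4,0,0,-0.003,0,0,0,0.4,0,0,0,0,0,0,0.4]'

```text
t: 14.32
position: [0.655, 0.2693, 0.0931]
tool_rot: [180.0, 0.1, -166.8]
ft_force: [-0.1, 0.2, -1.7]
grip_width: 0.0562
finger_force: 43.1
```

>>> step_arm --targets '[0,0,-0.002,0,0,0,0.4,0,0,-0.001,0,0,0,0.4,0,0,0,0,0,0,0.4]'

```text
t: 14.7
position: [0.6545, 0.2693, 0.0894]
tool_rot: [180.0, 0.0, -166.8]
ft_force: [-0.6, -0.1, -1.4]
grip_width: 0.0562
finger_force: 43.1
```

>>> step_arm --targets '[0,0,-0.001,0,0,0,0.4,0,0,0,0,0,0,0.4,0,0,-0.001,0,0,0,0.4,0,0,0,0,0,0,0.4]'

```text
t: 15.2
position: [0.6549, 0.2694, 0.0888]
tool_rot: [180.0, 0.1, -166.8]
ft_force: [-2.1, -1.6, 5.7]
grip_width: 0.0563
finger_force: 43.8
```

Seated by contact. Release and rise, then verify.

>>> step_arm --targets '[0,0,0,0,0,0,0.75,0,0,0,0,0,0,1,0,0,0,0,0,0,1,0,0,0,0,0,0,1,0,0,0.01,0,0,0,1,0,0,0.02,0,0,0,1,0,0,0.04,0,0,0,1,0,0,0.03,0,0,0,1]'

```text
t: 16.2
position: [0.6556, 0.2696, 0.1912]
tool_rot: [180.0, 0.2, -166.8]
ft_force: [0.1, -0.2, 0.8]
grip_width: 0.0854
finger_force: 0.0
```

>>> step_arm --targets '[-0.002,-0.05,0.01,0,0,0,1,-0.002,-0.05,0.01,0,0,0,1,-0.002,-0.052,0,0,0,0,1,-0.002,-0.052,0,0,0,0,1,-0.002,-0.052,0,0,0,0,1,-0.002,-0.052,0,0,0,0,1,-0.002,-0.052,0,0,0,0,1,-0.002,-0.052,0,0,0,0,1,-0.002,-0.052,0,0,0,0,1,-0.002,-0.05,0,0,0,0,1]'

```text
t: 17.45
position: [0.6349, -0.2469, 0.2097]
tool_rot: [-179.9, 0.1, -166.8]
ft_force: [1.3, -0.2, -0.3]
grip_width: 0.0853
finger_force: 0.0
```

```bash
python3 - <<'E'
from h import *
im,d,W=look("top"); print(ctrl.state()["position"])
print("med",blob(W,175,195,30,.10,.125),"large",blob(W,175,195,30,.055,.072)); print("small",blob(W,413,201,17,.045,.065))
im,d,W=look("side"); print("S med",blob(W,334,130,26,.10,.125))
E
```

```text
[ 0.63487877 -0.25343756  0.20954702]
med [6.515e-01 2.689e-01 2.910e-02 6.506e-01 2.676e-01 1.105e-01 4.190e+02] large [6.514e-01 2.675e-01 3.280e-02 6.449e-01 2.588e-01 6.560e-02 2.530e+02]
small [ 6.300e-01 -2.473e-01  2.420e-02  6.306e-01 -2.447e-01  5.320e-02
  2.030e+02]
S med [6.539e-01 2.668e-01 3.070e-02 6.541e-01 2.642e-01 1.078e-01 3.530e+02]
```

>>> step_arm --targets '[-0.003,0.005,-0.04,0,0,0,1,0,0,-0.04,0,0,0,1,0,0,-0.04,0,0,0,1,0,0,-0.02,0,0,0,1,0,0,-0.02,0,0,0,1,0,0,-0.018,0,0,0,1,0,0,0,0,0,0,1,0,0,0,0,0,0,1]'

```text
t: 18.55
position: [0.6323, -0.2401, 0.0301]
tool_rot: [-179.9, 0.1, -166.8]
ft_force: [-1.2, -0.3, -0.2]
grip_width: 0.0855
finger_force: 0.0
```

>>> step_arm --targets '[0,0,0,0,0,0,0.55,0,0,0,0,0,0,0.3,0,0,0,0,0,0,0.3,0,0,0,0,0,0,0.3,0,0,0,0,0,0,0.3,0,0,0,0,0,0,0.3,0,0,0,0,0,0,0.3]'

```text
t: 19.42
position: [0.6329, -0.2406, 0.0309]
tool_rot: [-179.9, 0.1, -166.8]
ft_force: [0.9, -1.3, 5.5]
grip_width: 0.0457
finger_force: 41.7
```

>>> step_arm --targets '[0,0,0.01,0,0,0,0.3,0,0,0.03,0,0,0,0.3,0,0,0.04,0,0,0,0.3,0,0,0.04,0,0,0,0.3,0,0,0.04,0,0,0,0.3,0,0,0,0,0,0,0.3,0,0,0,0,0,0,0.3]'

```text
t: 20.3
position: [0.6307, -0.2392, 0.1883]
tool_rot: [179.9, -0.1, -166.8]
ft_force: [-0.7, 0.0, -1.3]
grip_width: 0.0458
finger_force: 41.2
```

```bash
python3 - <<'E'
from h import *
im,d,W=look("side"); print(ctrl.state()["position"],ctrl.state()["grip_width"])
cv2.imwrite("pics/sm.png",cv2.resize(im[120:320,280:500],None,fx=3,fy=3))
E
```

```text
[ 0.63019341 -0.23900162  0.18731735] 0.04536820926512789
```

View pics/sm.png

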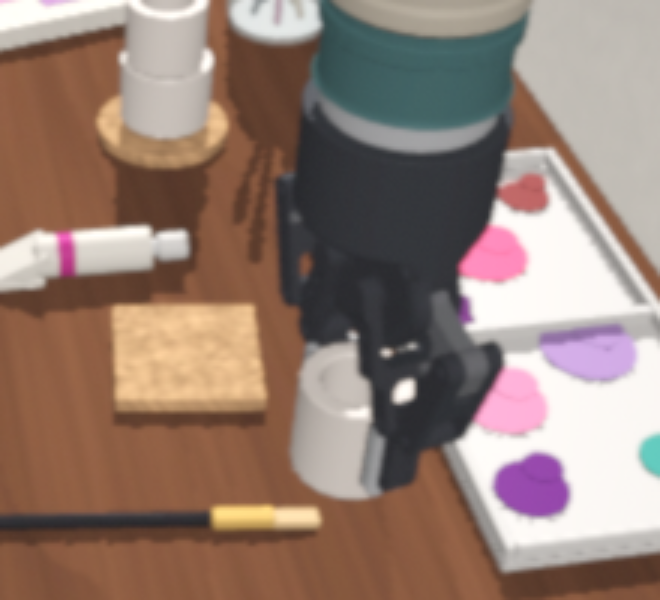

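```bash
python3 - <<'E'
from h import *
from scipy.optimize import least_squares
im,d,W=look("side"); p=ctrl.state()["position"]; print(p)
w=(im.min(2)>115)&(im.max(2).astype(int)-im.min(2)<30)
m=np.zeros_like(w); m[230:290,375:410]=1
P=W[w&m]; P=P[np.isfinite(P[:,2])&(P[:,2]>.14)]
print(len(P),P.min(0),P.max(0))
# wall points: fit a cylinder (tilt free), radius 24 mm, outside only
Q=P[(P[:,2]<np.percentile(P[:,2],99)-.006)]
def f(a,Q):
    x=Q[:,0]-a[0]-a[2]*(Q[:,2]-p[2]); y=Q[:,1]-a[1]-a[3]*(Q[:,2]-p[2]); return np.hypot(x,y)-.024
for k in range(3):
    r=least_squares(f,[p[0],p[1],0,0] if k==0 else r.x,args=(Q,),loss="soft_l1",f_scale=.001); Q=Q[abs(f(r.x,Q))<.004]; print(r.x.round(4),len(Q),abs(r.fun).mean())
E
```

```text
[ 0.63004212 -0.2389356   0.18689079]
1241 [ 0.60404151 -0.27070109  0.1622289 ] [ 0.64533978 -0.20537762  0.24967297]
[ 0.6311 -0.2433  0.1303 -0.199 ] 740 0.002212547692108127
[ 0.631  -0.243   0.1526 -0.2247] 731 0.001481704076369915
[ 0.631  -0.243   0.1555 -0.2257] 730 0.0014485605968588909
```

```bash
python3 - <<'E'
from h import *
from scipy.optimize import least_squares
im,d,W=look("side"); p=ctrl.state()["position"]; print(p)
w=(im.min(2)>100)&(im.max(2).astype(int)-im.min(2)<30)
m=np.zeros_like(w); m[252:284,376:401]=1
Q=W[w&m]; Q=Q[np.isfinite(Q[:,2])&(Q[:,2]>.15)&(Q[:,2]<.205)]
print(len(Q),Q.min(0),Q.max(0))
def f(a,Q):
    x=Q[:,0]-a[0]-a[2]*(Q[:,2]-p[2]); y=Q[:,1]-a[1]-a[3]*(Q[:,2]-p[2]); return np.hypot(x,y)-.024
a=[p[0],p[1],0,0]
for k in range(3):
    r=least_squares(f,a,args=(Q,),loss="soft_l1",f_scale=.001); a=r.x; Q=Q[abs(f(a,Q))<.003]; print(a.round(4),len(Q),abs(r.fun).mean())
for z in np.arange(.16,.205,.008):
    S=Q[abs(Q[:,2]-z)<.004]
    if len(S)>20: print(z.round(3),least_squares(lambda b:np.hypot(S[:,0]-b[0],S[:,1]-b[1])-.024,a[:2]).x.round(4),len(S))
E
```

```text
[ 0.63011793 -0.23895891  0.18689428]
586 [ 0.60340992 -0.26582971  0.16276069] [ 0.63671917 -0.22296491  0.20499087]
[ 0.6286 -0.2397  0.0048 -0.0048] 552 0.0010520802398900177
[ 0.6285 -0.2394  0.0041 -0.006 ] 552 0.0005630128017054079
[ 0.6285 -0.2394  0.0041 -0.006 ] 552 0.0005630128017054079
0.168 [ 0.6282 -0.239 ] 87
0.176 [ 0.6285 -0.2396] 116
0.184 [ 0.6286 -0.2396] 106
0.192 [ 0.6284 -0.2393] 117
0.2 [ 0.6285 -0.2394] 109
```

>>> step_arm --targets '[0.002,0.03,0,0,0,0,0.3,0.003,0.05,0,0,0,0,0.3,0.003,0.05,0,0,0,0,0.3,0.003,0.05,0,0,0,0,0.3,0.003,0.05,0,0,0,0,0.3,0.003,0.05,0,0,0,0,0.3,0.003,0.05,0,0,0,0,0.3,0.003,0.05,0,0,0,0,0.3,0.002,0.05,0,0,0,0,0.3,0,0.04,0,0,0,0,0.3]'

```text
t: 21.7
position: [0.6555, 0.2321, 0.1874]
tool_rot: [180.0, -0.2, -166.8]
ft_force: [0.7, 0.0, 0.0]
grip_width: 0.0456
finger_force: 41.2
```

>>> step_arm --targets '[0,0.025,0,0,0,0,0.3,0,0.012,0,0,0,0,0.3,0,0,0,0,0,0,0.3,0,0,0,0,0,0,0.3]'

```text
t: 22.2
position: [0.6567, 0.2659, 0.1892]
tool_rot: [-180.0, -0.0, -166.9]
ft_force: [0.7, 0.0, -1.6]
grip_width: 0.0453
finger_force: 41.2
```

```bash
python3 - <<'E'
from h import *
im,d,W=look("side"); s=ctrl.state(); print(s["position"],s["grip_width"])
cv2.imwrite("pics/pl3.png",cv2.resize(im[30:200,260:420],None,fx=3.5,fy=3.5))
E
```

```text
[0.65674079 0.26580586 0.18933017] 0.04594411464474923
```

View pics/pl3.png

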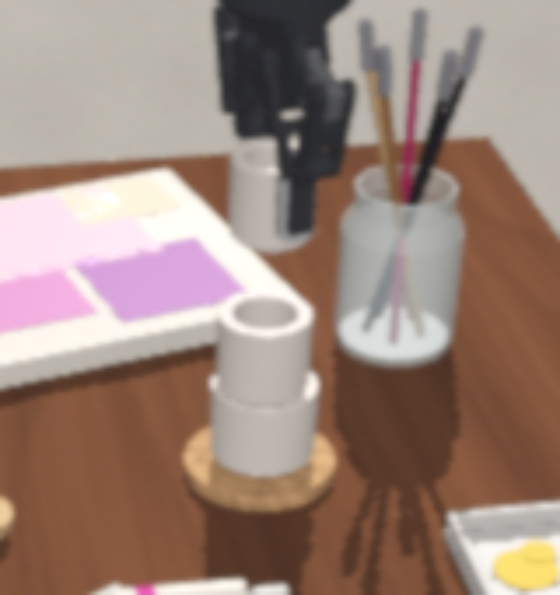

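>>> step_arm --targets '[-0.001,0.003,-0.02,0,0,0,0.3,0,0,-0.02,0,0,0,0.3,0,0,-0.006,0,0,0,0.3,0,0,-0.002,0,0,0,0.3,0,0,0,0,0,0,0.3]'

```text
t: 22.88
position: [0.6558, 0.2703, 0.1415]
tool_rot: [180.0, 0.0, -166.8]
ft_force: [-0.1, 0.1, -1.1]
grip_width: 0.0456
finger_force: 41.2
```

>>> step_arm --targets '[0,-0.001,-0.002,0,0,0,0.3,0,0,-0.001,0,0,0,0.3,0,0,-0.001,0,0,0,0.3,0,0,0,0,0,0,0.3]'

```text
t: 23.38
position: [0.6555, 0.2692, 0.1373]
tool_rot: [180.0, -0.0, -166.8]
ft_force: [-0.1, -0.0, -2.0]
grip_width: 0.0457
finger_force: 41.2
```

>>> step_arm --targets '[0,0,-0.001,0,0,0,0.3,0,0,0,0,0,0,0.3]'

```text
t: 23.62
position: [0.6557, 0.2693, 0.1368]
tool_rot: [-180.0, 0.0, -166.8]
ft_force: [-0.4, -0.6, 0.8]
grip_width: 0.0457
finger_force: 41.4
```

>>> step_arm --targets '[0,0,-0.001,0,0,0,0.3,0,0,0,0,0,0,0.3]'

```text
t: 23.88
position: [0.6559, 0.2693, 0.1367]
tool_rot: [-180.0, 0.1, -166.8]
ft_force: [-2.2, -0.8, 5.2]
grip_width: 0.0454
finger_force: 41.9
```

>>> step_arm --targets '[0,0,0,0,0,0,0.65,0,0,0,0,0,0,0.9,0,0,0,0,0,0,1,0,0,0,0,0,0,1,0,0,0.01,0,0,0,1,0,0,0.02,0,0,0,1,0,0,0.03,0,0,0,1,0,0,0.03,0,0,0,1]'

```text
t: 24.88
position: [0.656, 0.2694, 0.2281]
tool_rot: [180.0, 0.1, -166.8]
ft_force: [0.3, -0.5, -0.8]
grip_width: 0.0853
finger_force: 0.0
```

>>> step_arm --targets '[-0.03,-0.004,0,0,0,0,1,-0.03,-0.004,0,0,0,0,1,-0.03,-0.006,0,0,0,0,1,-0.03,-0.006,0,0,0,0,1,-0.03,-0.006,0,0,0,0,1,-0.03,-0.006,0,0,0,0,1,-0.004,-0.006,-0.04,0,0,0,1,0,0,0,0,0,0,1,0,0,0,0,0,0,1]'

```text
t: 26.0
position: [0.4728, 0.2317, 0.1872]
tool_rot: [180.0, 0.2, -166.8]
ft_force: [-0.8, 0.3, 0.9]
grip_width: 0.0853
finger_force: 0.0
```

```bash
python3 - <<'E'
from h import *
im,d,W=look("top"); print(ctrl.state()["position"])
print("small",blob(W,175,190,30,.15,.17),"med",blob(W,175,190,30,.10,.118))
im,d,W=look("side"); print("S small",blob(W,334,115,30,.15,.17))
E
```

```text
[0.47333132 0.23187013 0.18745186]
small [6.503e-01 2.683e-01 2.480e-02 6.501e-01 2.664e-01 1.588e-01 3.260e+02] med [6.511e-01 2.685e-01 2.890e-02 6.426e-01 2.570e-01 1.112e-01 1.910e+02]
S small [6.531e-01 2.672e-01 2.690e-02 6.531e-01 2.644e-01 1.564e-01 2.590e+02]
```

>>> step_arm --targets '[-0.001,-0.004,-0.04,0,0,0,1,0,0,-0.04,0,0,0,1,0,0,-0.02,0,0,0,1,0,0,0,0,0,0,1,0,0,0,0,0,0,1]' --squeeze 25

```text
t: 26.72
position: [0.4722, 0.2279, 0.0869]
tool_rot: [180.0, 0.2, -166.8]
ft_force: [-0.3, -0.2, 0.1]
grip_width: 0.0856
finger_force: 0.0
```

>>> step_arm --targets '[0,0,-0.02,0,0,0,1,0,0,-0.02,0,0,0,1,0,0,-0.01,0,0,0,1,0,0,0,0,0,0,0.7]'

```text
t: 27.22
position: [0.4709, 0.2274, 0.0357]
tool_rot: [180.0, 0.0, -166.8]
ft_force: [-0.4, 0.1, 0.2]
grip_width: 0.0699
finger_force: 0.0
```

>>> step_arm --targets '[0,0,0,0,0,0,0.5,0,0,0,0,0,0,0.4,0,0,0,0,0,0,0.35,0,0,0,0,0,0,0.3,0,0,0,0,0,0,0.25,0,0,0,0,0,0,0.1,0,0,0,0,0,0,0.1,0,0,0,0,0,0,0.1]'

```text
t: 28.22
position: [0.4709, 0.2274, 0.0358]
tool_rot: [180.0, 0.0, -166.8]
ft_force: [-1.0, 0.8, 6.1]
grip_width: 0.025
finger_force: 24.4
```

>>> step_arm --targets '[0,0,0.01,0,0,0,0.1,0,0,0.03,0,0,0,0.1,0,0,0.05,0,0,0,0.1,0,0,0.05,0,0,0,0.1,0,0,0.05,0,0,0,0.1,0.02,0.006,0,0,0,0,0.1,0.04,0.009,0,0,0,0,0.1,0.04,0.009,0,0,0,0,0.1,0.04,0.009,0,0,0,0,0.1,0.03,0.008,0,0,0,0,0.1]'

```text
t: 29.48
position: [0.6418, 0.2683, 0.2249]
tool_rot: [-180.0, -0.0, -166.8]
ft_force: [-0.0, -0.4, -0.8]
grip_width: 0.0254
finger_force: 24.6
```

>>> step_arm --targets '[0.014,0,0,0,0,0,0.1,0,0,0,0,0,0,0.1,0,0,0,0,0,0,0.1]'

```text
t: 29.85
position: [0.6533, 0.2679, 0.2253]
tool_rot: [-180.0, -0.1, -166.8]
ft_force: [-0.6, 0.4, -1.0]
grip_width: 0.0254
finger_force: 24.6
```

```bash
python3 - <<'E'
from h import *
im,d,W=look("side"); s=ctrl.state(); print(s["position"],s["grip_width"])
z0=s["position"][2]
print("plate",blob(W,336,82,22,z0-.031,z0-.021)); print("small",blob(W,334,115,30,.15,.17))
cv2.imwrite("pics/pl4.png",cv2.resize(im[20:170,260:420],None,fx=4,fy=4))
E
```

```text
[0.65328526 0.26798486 0.22541162] 0.024944928986244518
plate [6.549e-01 2.669e-01 2.260e-02 6.514e-01 2.565e-01 2.007e-01 1.360e+02]
small [6.543e-01 2.663e-01 2.640e-02 6.533e-01 2.643e-01 1.564e-01 2.650e+02]
```

View pics/pl4.png

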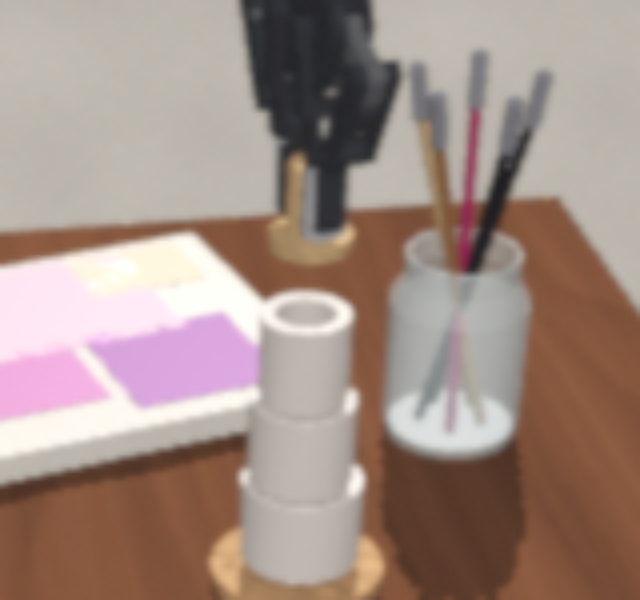

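>>> step_arm --targets '[0,0,-0.02,0,0,0,0.1,0,0,-0.008,0,0,0,0.1,0,0,-0.003,0,0,0,0.1,0,0,0,0,0,0,0.1]'

```text
t: 30.4
position: [0.6542, 0.2682, 0.1938]
tool_rot: [-180.0, -0.1, -166.8]
ft_force: [-0.0, -0.8, -0.4]
grip_width: 0.0251
finger_force: 24.6
```

>>> step_arm --targets '[0,0,-0.001,0,0,0,0.1,0,0,-0.001,0,0,0,0.1,0,0,0,0,0,0,0.1]'

```text
t: 30.78
position: [0.6546, 0.2683, 0.1925]
tool_rot: [180.0, 0.0, -166.8]
ft_force: [-0.0, 0.1, -0.9]
grip_width: 0.0254
finger_force: 24.6
```

>>> step_arm --targets '[0,0,-0.001,0,0,0,0.1,0,0,-0.001,0,0,0,0.1,0,0,0,0,0,0,0.1]'

```text
t: 31.15
position: [0.6545, 0.2682, 0.1901]
tool_rot: [-180.0, -0.0, -166.8]
ft_force: [-0.1, 0.5, -1.0]
grip_width: 0.0249
finger_force: 24.6
```

>>> step_arm --targets '[0,0,-0.0005,0,0,0,0.1,0,0,0,0,0,0,0.1]'

```text
t: 31.4
position: [0.6546, 0.2682, 0.1898]
tool_rot: [-180.0, 0.0, -166.8]
ft_force: [0.5, -0.1, -1.4]
grip_width: 0.0252
finger_force: 24.6
```

>>> step_arm --targets '[0,0,-0.001,0,0,0,0.1,0,0,0,0,0,0,0.1]'

```text
t: 31.65
position: [0.6548, 0.2682, 0.1895]
tool_rot: [-180.0, 0.0, -166.8]
ft_force: [-0.2, -0.9, 1.8]
grip_width: 0.0254
finger_force: 24.9
```

>>> step_arm --targets '[0,0,-0.0005,0,0,0,0.1,0,0,0,0,0,0,0.1]'

```text
t: 31.9
position: [0.655, 0.2683, 0.1895]
tool_rot: [-180.0, 0.1, -166.8]
ft_force: [-1.8, -1.8, 5.7]
grip_width: 0.0255
finger_force: 25.0
```

Contact at the expected height. Release and back off.

>>> step_arm --targets '[0,0,0,0,0,0,0.45,0,0,0,0,0,0,0.8,0,0,0,0,0,0,1,0,0,0,0,0,0,1,0,0,0,0,0,0,1,0,0,0.01,0,0,0,1,0,0,0.02,0,0,0,1,0,0,0.03,0,0,0,1,0,0,0.03,0,0,0,1]'

```text
t: 33.02
position: [0.6549, 0.2684, 0.2812]
tool_rot: [180.0, 0.1, -166.8]
ft_force: [0.7, -0.2, 0.0]
grip_width: 0.0854
finger_force: 0.0
```

>>> step_arm --targets '[-0.03,-0.01,0,0,0,0,1,-0.03,-0.01,0,0,0,0,1,-0.03,-0.01,0,0,0,0,1,-0.03,-0.01,0,0,0,0,1,-0.03,-0.01,0,0,0,0,1,-0.02,0,0,0,0,0,1,0,0,0,0,0,0,1,0,0,0,0,0,0,1]'

```text
t: 34.02
position: [0.4857, 0.2187, 0.279]
tool_rot: [180.0, 0.1, -166.8]
ft_force: [0.2, -0.6, 0.9]
grip_width: 0.0857
finger_force: 0.0
```

```bash
python3 - <<'E'
from h import *
im,d,W=look("top"); print("knob",blob(W,175,186,30,.195,.212),"plate",blob(W,175,186,30,.16,.175))
im,d,W=look("side")
cv2.imwrite("pics/end.png",cv2.resize(im[60:330,220:440],None,fx=2.2,fy=2.2))
E
```

```text
knob [6.532e-01 2.674e-01 1.340e-02 6.524e-01 2.651e-01 2.029e-01 1.460e+02] plate [6.503e-01 2.669e-01 2.370e-02 6.464e-01 2.622e-01 1.665e-01 2.460e+02]
```

View pics/end.png

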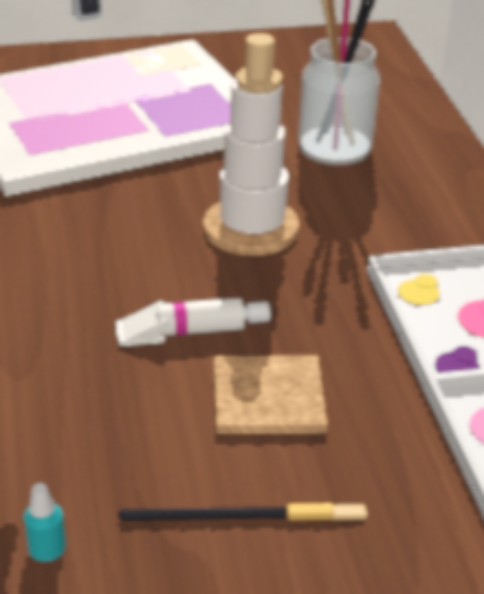

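The picture shows the upright stack at (253,150), with the lid seated on top. The tube, ink bottle and brush are where they started.

```bash
python3 -c "
from rig import ctrl
print(ctrl.sign_off())"
```

```text
the job is handed in; nothing more can be done
None
```

The large, medium and small pots and the lid are stacked upright on the round coaster, centred and seated by the last camera check, and the job was handed in at about 34 s; sign-off returned no verdict.

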